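Third hand at the picture-framing jig

ROBOT

A 6-joint arm with a two-finger parallel gripper is mounted at the origin on the work surface. World frame = base frame: x ahead of the robot, y to its left, z up, the work surface at z = 0. Lengths are in m, angles in rad, forces in N, time in s.
With the tool pointing down it reaches from about 0.3 to 0.775 m from the base axis. Payload 14.6 kg.
Tool frame: the origin (TCP) lies between the finger pads; the fingertips stand 19 mm ahead of it and the grasp point (between the pads) is the TCP; z points along the fingers, y is the line along which they close (so a half turn about z gives the same grasp; the last joint's range is limited). The gripper opens to 94 mm and grips with 3 to 60 N. Pads are 16 mm wide; open, the fingers measure 119 mm over their backs; the gripper's body (75 mm by 177 mm) begins 78 mm behind the grasp point.
Start: joints at [-1.358, 0.3, 1.521, -0, 1.321, -0.067], TCP at [0.152, -0.529, 0.224] pointing down, gripper open.
Joint ranges: [-3.03, 3.03], [-0.79, 2.21], [0.23, 2.52], [-1.04, 4.18], [0, 3.07], [-2.55, 2.55]. Speed limits (rad/s): [2.22, 2.22, 2.57, 3.14, 3.14, 3.14].

INTERFACE

Orientations are given as a rotation vector (axis times angle).
In Python, from rig import telemetry, eyes, bot gives the robot as it stands.
- The arm moves only by the tool step_arm, never from a script. Its argument "rows" is text: rows parted by semicolons, each of 6 numbers parted by spaces: the shift along the tool's x, y, z in mm, then the turn, a rotation vector about the tool's x, y, z in rad. A call has 1 to 5 rows; each row shifts and turns the commanded pose from where the row before left it, along the tool's axes as they then stand; what a row does not reach is not made up. A row lasts 1/10 s, in which the tool goes at most 50 mm and 8.59 degrees, less where a joint would pass 70% of its speed; a pose out of reach is approached as far as the arm can. A call is refused whole if a number of a shift passes 50 or a number of a turn 0.15, either way. A call with a gripper value outside its range is refused whole. "gripper" is the gripper command: -1 is shut, 1 is fully open, values between are in proportion, set as the call begins (left out, the last holds). The fingers move at their own pace and stop on an object; "squeeze" is the grip in N (left out, the last holds). Time passes only in rows, so rows that do not move let the fingers close. It gives the time, the measured TCP pose, the force, the opening and the grip force at its end, in the units of the state.
- telemetry.sense(): the state, without advancing time (a new reading comes with each control period).
- eyes.read_camera(name): name is "side" or "top" or "wrist"; returns a dict with "pixels" (420x560x3 uint8, red, green, blue), "K" (3x3 intrinsics, pixels), "R" (3x3) and "t" (3): a world point X has camera coordinates R X + t. Camera axes: x right, y down, z forward; pixel columns grow to the right and rows downward; lengths in m; the calibration is good to about 2 mm. A picture is of the moment at which its call begins. There is no depth.
- bot.sign_off(): hands the job in; it is judged then, once.
The state is a dict: "time": time; "joints": joint angles; "dq": joint speeds; "tau": joint torques, N m; "ee_pos": TCP position; "tcp_rot": TCP orientation; "contact_force": force on the tool from outside, world axes, zero at the start; "torque": the same for the moment, N m; "grip_width": finger opening in m; "finger_force": force on a finger pad.
Only numpy, scipy, OpenCV 4.12 (cv2) and the standard library are available. Lean on these libraries where they do the work, as an engineer would, in place of code of your own. Each camera call takes 0.05 s, during which the arm holds its last target. There are 200 camera calls.

TASK

Swing the jig's keeper bar shut over the three-sided picture frame until it clicks into its detent. Then bring the loose fourth side flat up against the frame's two open ends, its ends even with the frame's outer sides, and press the joint closed with a steady 12 newtons or so, never anywhere near 30, so that I can screw it together. Finish while still holding it pressed like that, and leave the other things on the bench alone.

Things in the scene. Friction and masses are not known exactly. Their poses are not given: they have to be found in the camera images.
- jig: Framing jig, fixed to the bench: plywood board 300 x 300 x 12 mm, centred 10 mm to -x of the origin, which is on the underside (board top at z = 12 mm). Its +x, roughly away from the robot, is the way to press. Two guides 12 mm high flank the frame at y = +-102 to 112 mm, x = -2 to 82 mm.
- fence_face (a point): Middle of the rubber strip's face on the jig's fence (jig x = 100 mm), which backs the frame; axes as the jig's. The strip is 220 mm long and gives about 0.33 mm per newton; the aluminium fence behind it rises 40 mm above the board.
- detent (a point): Top of the detent's spring ball, 42 mm above the bench, on a post 19 mm across inside the frame's opening, at jig x = 27, y = 40 mm. A stop lug, top 48 mm above the bench, stands close by at jig x = 44 to 51, y = 49 to 63 mm.
- buffer (a joint): How far the rubber strip is squeezed, in m: 0 at rest, grows towards the jig's +x, 3 N per mm, at most 11 mm. It feels the push that the fourth side gives the frame, less 1 to 4 N of the frame's own friction on the board.
- keeper (a joint): Steel keeper bar 128 x 18 x 12 mm, turning level, underside 42 mm above the bench. In rad: 0 = shut, pointing along the jig's -y over the frame's +y side; 1.57 = open, pointing along the jig's -x. Shuts anticlockwise seen from above. Light friction (under 1 N at the knob), stays where left; over the last 0.17 rad the detent ball resists with 2 to 3 N, then lets it snap home.
- keeper_knob (a point): Top centre of the upright black knob near the keeper bar's free end, 110 mm from the hinge axis and 93 mm above the bench. The knob is 16 mm across and rises from the bar's top (54 mm above the bench) to this point.
- keeper_hinge (a point): Point on the keeper bar's vertical hinge axis, 42 mm above the bench; at jig x = 35, y = 130 mm.
- frame: Three joined sides of a plain wooden picture frame flat on the jig, a U open to the jig's -x: 200 (y) x 130 (x) x 24 mm high, sides 30 mm wide. Loose, about 0.4 kg, up to 3 mm short of the rubber strip: it slides back when pressed. Origin: centre of the outline's underside; the open ends face -x at x = -65 mm, y = +-70 to 100 mm; between them a gap 140 mm wide, 100 mm deep.
- rail: The frame's loose fourth side: a plain wooden bar 30 (x) x 200 (y) x 24 (z) mm, about 0.12 kg, askew on the board 45 to 75 mm short of the frame's open ends. Origin: centre of its underside; y along its length. Seated, its origin lies at x = -80, y = 0 mm of the frame. Friction on the board takes about 1 N of a push, and much more if the gripper also bears down on it or wedges it tilted: keep it barely resting.
- bottle: Bystander: round bottle, 60 mm across, 170 mm tall; origin at its foot.
- tin: Bystander: round metal tin with a lid, 68 mm across, 42 mm high; origin at its foot.
- driver: Bystander: screwdriver lying on the bench.
- cork_block: Bystander: cork block 90 x 60 x 35 mm; origin at the centre of its underside.
Mind the look-alikes: they are no part of the job. What is meant by the rail is not yellow, and is the smaller of those in its own colour.

How it is judged:
On the way, in this order (a step that is already met when the one before it is completed fails the run):
1. the keeper bar is shut in its detent (value of joint keeper below 0.05 rad), for 0.2 s.
2. the fourth side is pressed against the frame's open ends within the band for a second (contact force between rail and frame between 7 and 17 N and contact force between the fingers and rail above 2 N and angle between the y axis of rail and the y axis of frame, either way round below 0.02 rad and y of rail in the frame of frame between -0.006 and 0.006 m and x of rail in the frame of frame between -0.084 and -0.076 m and z of rail in the frame of jig between 0.008 and 0.016 m and z of frame in the frame of jig between 0.008 and 0.016 m and angle between each of rail, frame's own z axis and vertical below 0.06 rad), for 1 s.
At the end, for the whole second after the job is handed in: Through the last second: keeper within 0.05 rad of shut; fingers hold the fourth side on the frame's open ends with 7 to 17 N between them, parallel within 0.02 rad, ends even within 6 mm, origin within 4 mm of seated along x; both flat on the board (heights within 4 mm, tilt under 0.06 rad) (all of step 2 and value of joint keeper below 0.05 rad); the arm keeps its last pose, push and grip.
It fails at once if the joint was forced with more than 30 N (contact force between rail and frame above 30 N).
It fails at once if a bystander was moved more than 20 mm (distance of any of bottle, tin, driver, cork_block from where it was at the start of the episode above 0.02 m).
It also fails if it takes over 59 s, if anything falls off the work surface, if the arm or the gripper's body presses on something with over 40 N, if the wrist force passes 120 N, or if a joint passes its speed limit or range.

## Working session

There is one attempt and no reset: what is moved stays moved. The work goes in short steps, Python scripts to look and compute and a tool call to move; the robot and the scene stay as the last step left them, time stands still between calls to the robot, and variables do not carry over. Pictures are saved under pics/ and viewed, at most 10 in all, crops included, and the job is handed in when it is done.

Besides the shell and the picture viewer there is one more tool, called as a command line: name --argument value ..., lists and objects as JSON in quotes. step_arm: Moves the arm, as the interface text tells. Its arguments: {"type":"object","properties":{"rows":{"type":"string"},"gripper":{"type":"number"},"squeeze":{"type":"number"}},"required":["rows"]}

```bash
mkdir -p pics; ls; python3 - <<'E'
from rig import telemetry, eyes, bot
import cv2,numpy as np,pickle
s=telemetry.sense();print(s)
d={}
for n in("top","side"):
    c=eyes.read_camera(n);d[n]=c;cv2.imwrite(f"pics/{n}0.png",c["pixels"][:,:,::-1]);print(n,c["K"],c["R"],c["t"])
pickle.dump(d,open("cams.pkl","wb"))
E
```

```text
pics
{'time': 0.0, 'joints': array([-1.35759809e+00,  3.00475938e-01,  1.52161623e+00, -1.16550375e-05,
        1.32069033e+00, -6.65814590e-02]), 'dq': array([ 0.00048507,  0.00020582, -0.00148743,  0.00136842, -0.00012185,
       -0.0004405 ]), 'tau': array([ 1.63982645e-04, -5.31802154e+01, -3.52738059e+01,  7.08356453e-02,
        2.43719341e-02, -1.11391141e-04]), 'ee_pos': array([ 0.15182974, -0.52836487,  0.22386879]), 'tcp_rot': array([-3.10972869e+00, -4.37884106e-01,  1.54521306e-04]), 'contact_force': array([ 0.53411736, -0.08489772, -0.78435834]), 'torque': array([-0.06716567,  0.03830666, -0.04393146]), 'finger_force': 0.0, 'grip_width': 0.09388454189430322}
top [[524.35652671   0.         279.44414552]
 [  0.         524.35652671 214.56107542]
 [  0.           0.           1.        ]] [[ 0.00617486 -0.99997953  0.00167494]
 [-0.99530476 -0.00630777 -0.09658491]
 [ 0.0965935  -0.00107068 -0.99532334]] [0.00426368 0.47169944 1.46611094]
side [[476.17741923   0.         281.5981303 ]
 [  0.         476.17741923 207.28672074]
 [  0.           0.           1.        ]] [[-0.99649031 -0.0826198   0.01345514]
 [-0.05560483  0.53317989 -0.84417256]
 [ 0.06257136 -0.84195794 -0.53590265]] [0.47408841 0.10784164 1.18245039]
```

View pics/top0.png

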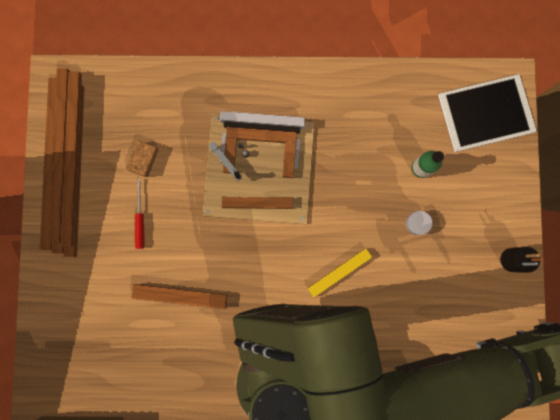

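View pics/side0.png

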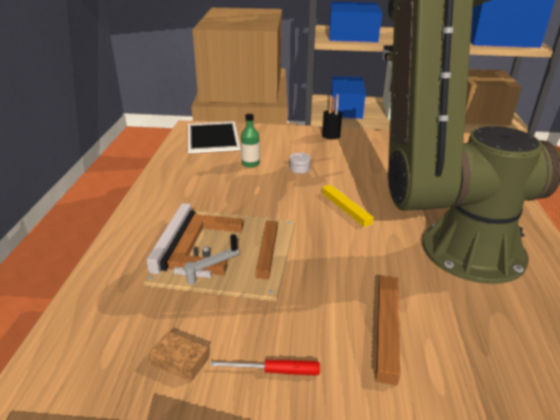

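The top view shows the jig at about (260,170), with the keeper open from (215,150) to (238,177). There are four bar-like candidates (top pixels):
- Brown bar on the jig at (258,203).
- Longer brown bar on the bench at (180,295).
- Yellow bar at (340,272).
- Dark planks at (62,160).

The rail is the bar at (258,203): it is brown, the smaller of its colour, and lies on the board short of the open ends. I'll confirm this in a crop.

```bash
python3 - <<'E'
import cv2,numpy as np,pickle
d=pickle.load(open("cams.pkl","rb"))
a=d["top"]["pixels"][105:230,195:325,::-1];b=d["side"]["pixels"][195:300,140:305,::-1]
A=cv2.resize(a,None,fx=3.0,fy=3.0,interpolation=cv2.INTER_CUBIC);B=cv2.resize(b,None,fx=2.4,fy=2.4,interpolation=cv2.INTER_CUBIC)
im=np.zeros((max(A.shape[0],B.shape[0]),A.shape[1]+B.shape[1],3),np.uint8)
im[:A.shape[0],:A.shape[1]]=A;im[:B.shape[0],A.shape[1]:]=B
cv2.imwrite("pics/crop1.png",im);print(im.shape)
open("h.py","w").write('''
import numpy as np,cv2
def cast(c,uv,z):
    uv=np.atleast_2d(np.array(uv,float));R,t=np.array(c["R"]),np.array(c["t"])
    o=-R.T@t;r=np.c_[uv,np.ones(len(uv))]@np.linalg.inv(c["K"]).T@R
    return o+r*((z-o[2])/r[:,2])[:,None]
def proj(c,X):
    X=np.atleast_2d(X);p=(X@np.array(c["R"]).T+c["t"])@np.array(c["K"]).T
    return p[:,:2]/p[:,2:]
''')
from h import *
c=d["top"];hsv=cv2.cvtColor(c["pixels"],cv2.COLOR_RGB2HSV)
for p in[(203,258),(134,265),(150,291),(295,180),(185,265),(300,400),(212,290)]:print(p,hsv[p],c["pixels"][p])
h=hsv.astype(int)
m=((h[...,0]<14)&(h[...,1]>130)&(h[...,2]>50)).astype(np.uint8)
m[:100]=0;m[230:]=0;m[:,:195]=0;m[:,330:]=0
n,l,st,ce=cv2.connectedComponentsWithStats(m)
for i in range(1,n):
    if st[i,4]>60:
        r=cv2.minAreaRect(np.argwhere(l==i)[:,::-1].astype(np.float32));print(st[i],r,cast(c,cv2.boxPoints(r),.036).round(4).tolist())
E
```

```text
(375, 786, 3)
(203, 258) [ 13 180 116] [116  69  34]
(134, 265) [ 12 181 142] [142  83  41]
(150, 291) [ 12 181 155] [155  89  45]
(295, 180) [ 12 186 140] [140  79  38]
(185, 265) [ 17 134 167] [167 129  79]
(300, 400) [ 14 153 118] [118  79  47]
(212, 290) [ 17 131 177] [177 138  86]
[ 225  126   72   52 1415] ((259.3529052734375, 151.4117431640625), (70.25399017333984, 46.32468795776367), 4.39870548248291) [[0.5912, 0.1693, 0.036], [0.7251, 0.1614, 0.036], [0.7106, -0.0391, 0.036], [0.577, -0.0294, 0.036]]
[222 197  70  12 697] ((256.5009460449219, 202.4519500732422), (69.16028594970703, 10.228877067565918), 1.1017061471939087) [[0.491, 0.1697, 0.036], [0.5201, 0.1696, 0.036], [0.5176, -0.0256, 0.036], [0.4885, -0.0252, 0.036]]
```

View pics/crop1.png

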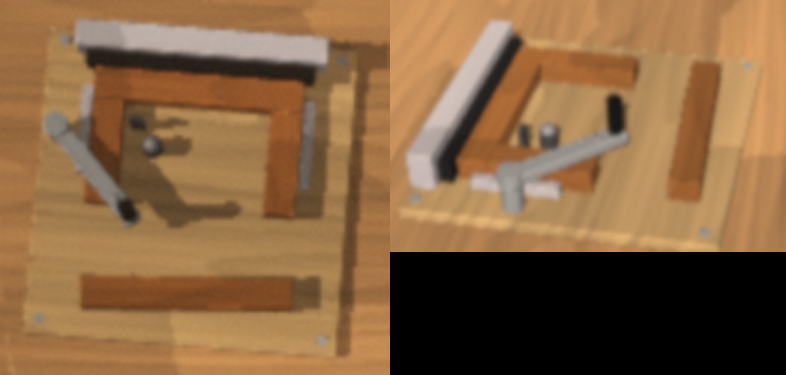

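The crop confirms it. The rail is the brown bar at crop (185,293), lying on the board. The frame's U opens toward it, the keeper's hinge is at (56,125) and its black knob is at (125,208). Next I'll compute positions.

```bash
cat >> h.py <<'E'
from scipy.spatial.transform import Rotation as Ro
def tri(c1,p1,c2,p2):
    A=[]
    for c,p in((c1,p1),(c2,p2)):
        P=c["K"]@np.c_[c["R"],c["t"]]
        A+= [p[0]*P[2]-P[0],p[1]*P[2]-P[1]]
    X=np.linalg.svd(np.array(A))[2][-1];return X[:3]/X[3]
def rel(s,target,yaw_y):
    "tool-frame shift mm and turn to reach target with tool y at world yaw yaw_y, pointing down"
    R=Ro.from_rotvec(s["tcp_rot"]).as_matrix()
    y=np.array([np.cos(yaw_y),np.sin(yaw_y),0]);z=np.array([0,0,-1.]);T=np.c_[np.cross(y,z),y,z]
    return (R.T@(np.array(target)-s["ee_pos"])*1000).round(1),Ro.from_matrix(R.T@T).as_rotvec().round(3)
E
python3 - <<'E'
from h import *;import pickle
from rig import telemetry
d=pickle.load(open("cams.pkl","rb"));T,S=d["top"],d["side"]
for n in"TS":
    c=globals()[n];g=c["pixels"].astype(int)
    m=(g.max(2)<45)
    box=dict(T=(225,245,160,185),S=(225,240,228,250))[n];mm=np.zeros_like(m);mm[box[2]:box[3],box[0]:box[1]]=m[box[2]:box[3],box[0]:box[1]]
    p=np.argwhere(mm)[:,::-1];print(n,len(p),p.mean(0),p.min(0),p.max(0)); globals()["k"+n]=p
print("knob mid tri",tri(T,kT.mean(0),S,kS.mean(0)))
print("knob top cast",cast(T,[236.7,174.5],.073),cast(S,[233.3,235.8],.093))
print("hinge",cast(T,[213.9,146.5],.056))
# fence top grey corners in crop px /3+offset ; board corners
f=np.array([[77,22],[327,40],[326,64],[76,46]])/3+[195,105]
print("fence top",cast(T,f,.052).round(4).tolist())
b=np.array([[25,331],[338,355],[354,50],[48,28]])/3+[195,105]
print("board",cast(T,b,.012).round(4).tolist())
s=telemetry.sense();print(rel(s,[.5,.07,.26],-.065))
E
```

```text
T 20 [237.15 174.75] [235 172] [239 177]
S 56 [233.60714286 242.57142857] [232 236] [236 249]
knob mid tri [0.57572568 0.12466321 0.0744694 ]
knob top cast [[0.57727415 0.12607811 0.073     ]] [[0.57498101 0.12442286 0.093     ]]
hinge [[0.65947873 0.19266592 0.056     ]]
fence top [[0.7591, 0.1758, 0.052], [0.7433, -0.0607, 0.052], [0.7201, -0.0598, 0.052], [0.7359, 0.1763, 0.052]]
board [[0.4691, 0.2248, 0.012], [0.4481, -0.0736, 0.012], [0.745, -0.0888, 0.012], [0.7649, 0.2084, 0.012]]
(array([ 499.9, -479. ,  -35.5]), array([-1.000e-03, -1.000e-03, -1.226e+00]))
```

```bash
python3 - <<'E'
from h import *
from rig import telemetry
s=telemetry.sense();print(rel(s,[.576,.125,.17],-.883))
E
```

```text
(array([ 588.1, -510.8,   54.5]), array([-0.001, -0.   , -0.408]))
```

step_arm --rows "28 -25 0 0 0 0;28 -25 0 0 0 0;28 -25 0 0 0 0;28 -25 0 0 0 0;28 -25 0 0 0 0" --gripper -0.3

```text
time: 0.6
ee_pos: [0.2524, -0.3684, 0.2242]
tcp_rot: [-3.111, -0.438, 0.0]
contact_force: [0.9, 0.0, 0.7]
grip_width: 0.0575
finger_force: 0.0
```

step_arm --rows "28 -25 0 0 0 0;28 -25 0 0 0 0;28 -25 0 0 0 0;28 -25 0 0 0 0;28 -25 0 0 0 0"

```text
time: 1.1
ee_pos: [0.3524, -0.2095, 0.2244]
tcp_rot: [-3.111, -0.438, 0.0]
contact_force: [0.3, -0.5, -0.1]
grip_width: 0.033
finger_force: 0.0
```

step_arm --rows "28 -25 0 0 0 0;28 -25 0 0 0 0;28 -25 0 0 0 0;28 -25 0 0 0 0;28 -25 0 0 0 0"

```text
time: 1.6
ee_pos: [0.4525, -0.0506, 0.2243]
tcp_rot: [-3.111, -0.438, 0.0]
contact_force: [0.9, -0.6, -0.5]
grip_width: 0.0328
finger_force: 0.0
```

step_arm --rows "28 -25 0 0 0 0;28 -25 0 0 0 0;28 -20 0 0 0 0;28 -15 0 0 0 0;28 -15 0 0 0 0"

```text
time: 2.1
ee_pos: [0.5595, 0.0839, 0.2241]
tcp_rot: [-3.111, -0.439, 0.001]
contact_force: [-0.6, -1.0, 0.1]
grip_width: 0.0331
finger_force: 0.0
```

```bash
python3 - <<'E'
from h import *
from rig import telemetry
s=telemetry.sense();print(s["time"],s["ee_pos"],s["joints"],s["contact_force"],s["grip_width"],rel(s,[.576,.125,.17],-.883))
E
```

```text
2.1 [0.55954059 0.08387869 0.22408628] [ 8.40746971e-02  3.35781919e-01  1.47475276e+00 -2.20590496e-05
  1.33169006e+00  1.37456755e+00] [-0.60558684 -1.01177485  0.10269706] 0.033138821950539195 (array([ 27.2, -35. ,  54.1]), array([-0.   ,  0.001, -0.407]))
```

step_arm --rows "14 -17 10 0 0 0;13 -18 10 0 0 0;0 0 10 0 0 -0.136;0 0 10 0 0 -0.136;0 0 10 0 0 -0.136"

```text
time: 2.6
ee_pos: [0.575, 0.1239, 0.1736]
tcp_rot: [-2.954, -1.068, 0.001]
contact_force: [0.7, 0.4, 0.9]
grip_width: 0.0329
finger_force: 0.0
```

```bash
python3 - <<'E'
from h import *
from rig import telemetry,eyes
s=telemetry.sense();c=eyes.read_camera("wrist");print(s["ee_pos"],-c["R"].T@c["t"])
cv2.imwrite("pics/w1.png",c["pixels"][:,:,::-1])
K=np.array([.6595,.1935,.042])
print("pred knob",proj(c,[.576,.125,.093]),"hinge",proj(c,K))
E
```

```text
[0.57503321 0.12386276 0.17355914] [0.63555046 0.17381231 0.33235451]
pred knob [[279.69905238 222.70537252]] hinge [[280.66599567  69.40897569]]
```

View pics/w1.png

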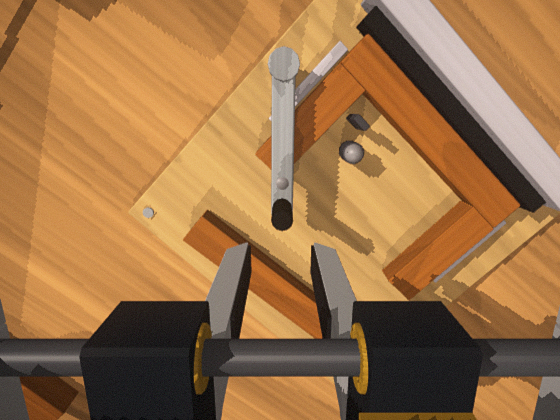

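The wrist view shows the knob top at (282,220), against a predicted (280,223), centred between the fingers. The detent ball is at (352,152) and the rail lies below the fingers. I'll descend around the knob.

step_arm --rows "0 0 30 0 0 0;0 0 30 0 0 0;0 0 20 0 0 0;0 0 10 0 0 0;0 0 0 0 0 0"

```text
time: 3.15
ee_pos: [0.5748, 0.1236, 0.0835]
tcp_rot: [-2.958, -1.057, 0.003]
contact_force: [0.0, 0.4, 1.3]
grip_width: 0.0328
finger_force: 0.0
```

step_arm --rows "0.5 5 0 0 0 -0.05;0.5 11 0 0 0 -0.1;0.5 11 0 0 0 -0.1;0.5 11 0 0 0 -0.1;0.5 11 0 0 0 -0.1" --gripper -0.53

```text
time: 3.65
ee_pos: [0.6148, 0.0938, 0.0861]
tcp_rot: [2.644, 1.696, 0.002]
contact_force: [-0.5, 0.2, -0.5]
grip_width: 0.022
finger_force: 0.3
```

```bash
python3 - <<'E'
from h import *
from rig import telemetry,eyes
s=telemetry.sense();c=eyes.read_camera("wrist");print(s["ee_pos"],s["contact_force"],s["finger_force"],s["grip_width"])
cv2.imwrite("pics/w2.png",c["pixels"][:,:,::-1])
E
```

```text
[0.61480914 0.09380367 0.08609   ] [-0.46261846  0.19742917 -0.54238441] 0.2503008395433426 0.021962483948850073
```

View pics/w2.png

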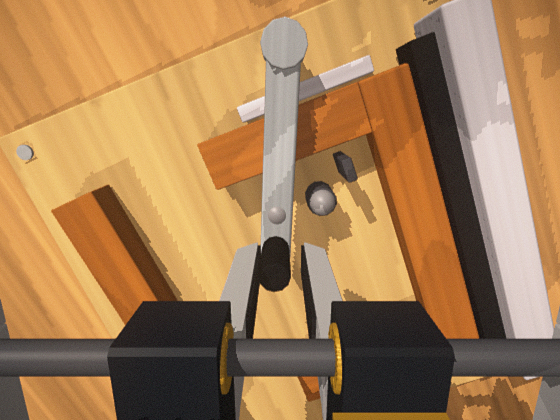

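The wrist view shows the left finger driving the knob (275,262) toward the detent ball at (321,200). The bar still has about 0.4 rad to go.

step_arm --rows "0.5 10 0 0 0 -0.09;0.5 8 0 0 0 -0.08;0.3 8 0 0 0 -0.07;0.2 6 0 0 0 -0.06;0.1 5 0 0 0 -0.05"

```text
time: 4.2
ee_pos: [0.6501, 0.0849, 0.0857]
tcp_rot: [2.312, 2.126, 0.001]
contact_force: [-0.6, -0.2, 0.3]
grip_width: 0.0222
finger_force: 0.0
```

step_arm --rows "0 2 0 0 0 -0.02;0 2 0 0 0 0;0 1 0 0 0 0;0 1 0 0 0 0;0 0 0 0 0 0"

```text
time: 4.7
ee_pos: [0.6556, 0.0844, 0.0845]
tcp_rot: [2.291, 2.15, 0.0]
contact_force: [0.5, -0.3, 0.3]
grip_width: 0.0222
finger_force: 0.0
```

```bash
python3 - <<'E'
from h import *
from rig import telemetry,eyes
s=telemetry.sense();c=eyes.read_camera("wrist");print(s["ee_pos"],s["contact_force"],s["finger_force"],s["grip_width"])
cv2.imwrite("pics/w3.png",c["pixels"][:,:,::-1])
E
```

```text
[0.65563523 0.08440512 0.08454012] [ 0.46024435 -0.32169313  0.31457938] 0.0 0.022227515758655114
```

View pics/w3.png

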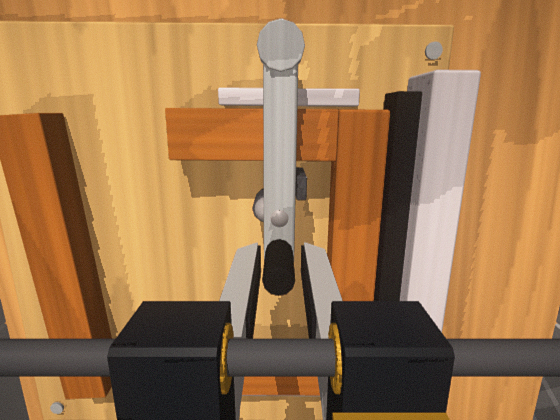

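The bar now lies square to the guide and touches the lug at (301,184), with the knob free between the fingers, so it looks snapped home. A small push should confirm the stop.

step_arm --rows "0 2 0 0 0 0;0 2 0 0 0 0;0 1 0 0 0 0;0 0 0 0 0 0"

```text
time: 5.15
ee_pos: [0.6587, 0.0842, 0.0842]
tcp_rot: [-2.287, -2.148, 0.007]
contact_force: [-17.8, -0.1, 8.5]
grip_width: 0.0225
finger_force: 9.1
```

Firm stop at the lug, so the keeper is shut. I'll back off, lift, and move over the rail.

step_arm --rows "0 -5 0 0 0 0;0 -3 -20 0 0 0;0 0 -40 0 0 0;0 0 -40 0 0 0;0 -30 -20 0 0 0"

```text
time: 5.65
ee_pos: [0.6246, 0.0862, 0.2078]
tcp_rot: [2.289, 2.147, 0.006]
contact_force: [-0.5, 0.9, 0.7]
grip_width: 0.0221
finger_force: 0.0
```

step_arm --rows "0 -40 0 0 0 0;-5 -40 0 0 0 0;-8 -30 0 0 0 0;0 0 0 0 0 0;0 0 0 0 0 0" --gripper 0.3

```text
time: 6.15
ee_pos: [0.5124, 0.0804, 0.2051]
tcp_rot: [2.29, 2.149, 0.002]
contact_force: [-0.1, -0.7, -0.1]
grip_width: 0.0581
finger_force: 0.0
```

```bash
cat > look.py <<'E'
from h import *
from rig import telemetry,eyes
def fit(m,name):
    p=cv2.findNonZero(m);r=cv2.minAreaRect(p);return r
c=eyes.read_camera("wrist");s=telemetry.sense()
hsv=cv2.cvtColor(c["pixels"],cv2.COLOR_RGB2HSV).astype(int)
m=((hsv[...,0]<15)&(hsv[...,1]>165)&(hsv[...,2]>60)).astype(np.uint8)
import sys
cv2.imwrite(sys.argv[1],np.hstack([c["pixels"][:,:,::-1][::1],])) 
cv2.imwrite(sys.argv[1][:-4]+"m.png",m*255)
n,l,st,ce=cv2.connectedComponentsWithStats(m)
for i in range(1,n):
    if st[i,4]>800:
        r=cv2.minAreaRect(np.argwhere(l==i)[:,::-1].astype(np.float32));X=cast(c,cv2.boxPoints(r),.036)
        print(st[i],X[:,:2].round(4).tolist())
print(s["time"],s["ee_pos"],s["contact_force"],s["grip_width"])
E
python3 look.py pics/w4.png
```

```text
[ 358   94   75   35 2429] [[0.5877, 0.1688], [0.6534, 0.1646], [0.655, 0.135], [0.5876, 0.1392]]
[  367    95   143   201 10321] [[0.5909, -0.0248], [0.6237, 0.1815], [0.7224, 0.1592], [0.7073, -0.0548]]
[ 252   98   43  200 6100] [[0.4928, 0.1705], [0.5222, 0.1703], [0.5224, -0.0284], [0.488, -0.0284]]
6.2 [0.51283207 0.0804422  0.20486576] [ 0.29801362 -0.12917057 -0.4193897 ] 0.05996548468311222
```

View pics/w4.png

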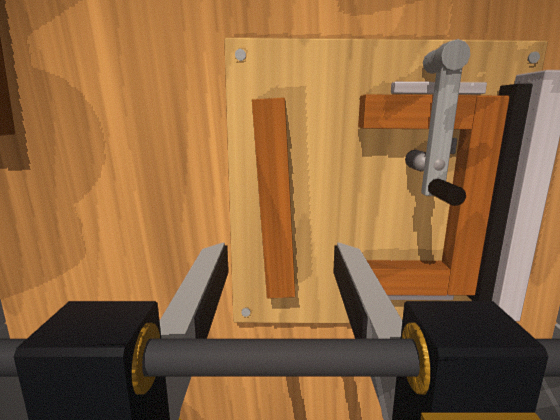

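```bash
cat > edge.py <<'E'
from h import *
im=cv2.imread("pics/w4.png")[:,:,::-1];hsv=cv2.cvtColor(im,cv2.COLOR_RGB2HSV).astype(int)
m=cv2.imread("pics/w4m.png",0)>0
# bar: low saturation
g=(hsv[...,1]<75)&(hsv[...,2]>60)
for r in range(76,182,8):
    x=np.where(g[r,415:475])[0]+415; print(r,(x.min(),x.max(),len(x)) if len(x) else None,end=' ')
print()
for r in(100,120,200,280,295):
    x=np.where(m[r,240:310])[0]+240;print("rail",r,x.min(),x.max())
for r in(100,110,120,270,275,285,290):
    x=np.where(m[r,345:420])[0]+345;print("arm",r,x.min() if len(x) else None)
for cx in(365,375,385):
    y=np.where(m[85:140,cx])[0]+85;y2=np.where(m[240:310,cx])[0]+240;print("col",cx,y.min(),y.max(),y2.min() if len(y2) else None,y2.max() if len(y2) else None)
for cx in(262,275,280):
    y=np.where(m[85:310,cx])[0]+85;print("railcol",cx,y.min(),y.max())
E
python3 edge.py
```

```text
76 (np.int64(436), np.int64(460), 25) 84 (np.int64(415), np.int64(474), 60) 92 (np.int64(415), np.int64(474), 60) 100 (np.int64(433), np.int64(457), 25) 108 (np.int64(432), np.int64(455), 24) 116 (np.int64(431), np.int64(454), 24) 124 (np.int64(430), np.int64(453), 24) 132 (np.int64(429), np.int64(452), 24) 140 (np.int64(428), np.int64(456), 29) 148 (np.int64(427), np.int64(455), 26) 156 (np.int64(415), np.int64(449), 35) 164 (np.int64(415), np.int64(447), 33) 172 (np.int64(424), np.int64(446), 23) 180 (np.int64(423), np.int64(445), 12) 
rail 100 252 284
rail 120 253 285
rail 200 260 289
rail 280 266 293
rail 295 267 294
arm 100 360
arm 110 360
arm 120 359
arm 270 373
arm 275 376
arm 285 382
arm 290 385
col 365 95 127 None None
col 375 95 128 260 274
col 385 95 128 260 290
railcol 262 99 241
railcol 275 98 297
railcol 280 98 297
```

```bash
python3 - <<'E'
from h import *;import pickle
from rig import eyes,telemetry
c=eyes.read_camera("wrist");pickle.dump(c,open("w4.pkl","wb"))
A=lambda p,q:np.arctan2(-(p-q)[0],(p-q)[1]).round(4)  # yaw of y axis, p at +y
def ln(a,b,z):
    P=cast(c,[a,b],z);return A(P[0],P[1]),P[:,:2].round(4).tolist()
print("bar R",ln((457.5,100),(446.5,172),.054))
print("bar R2",ln((460.5,76),(453,132),.054))
print("rail L",ln((252,100),(266.5,295),.036));print("rail R",ln((285,100),(294.5,295),.036))
print("rail ends",cast(c,[(268,98),(281,298)],.036).round(4).tolist())
print("arm end +y",cast(c,[(360,100),(360,120)],.036).round(4).tolist())
print("arm +y outer/inner",cast(c,[(365,95),(385,95),(375,128.5)],.036).round(4).tolist())
print("arm -y inner",cast(c,[(385,260)],.036).round(4).tolist())
print("fence top L",ln((520,75),(500,275),.052)); print("board left",ln((226,40),(236,324),.012))
print("guide",cast(c,[(392,87),(485,87)],.024).round(4).tolist())
print("frame back",ln((507,100),(475,290),.036))
s=telemetry.sense();print(s["ee_pos"])
E
```

```text
bar R (np.float64(-0.0877), [[0.6679, 0.1581], [0.6625, 0.0971]])
bar R2 (np.float64(-0.0681), [[0.669, 0.1771], [0.6659, 0.1318]])
rail L (np.float64(-0.0074), [[0.4935, 0.1697], [0.4921, -0.0245]])
rail R (np.float64(-0.009), [[0.5229, 0.1678], [0.5212, -0.0263]])
rail ends [[0.5079, 0.1705, 0.036], [0.507, -0.0289, 0.036]]
arm end +y [[0.5897, 0.1636, 0.036], [0.5897, 0.1463, 0.036]]
arm +y outer/inner [[0.5942, 0.1676, 0.036], [0.6119, 0.1664, 0.036], [0.6033, 0.1379, 0.036]]
arm -y inner [[0.6146, 0.0072, 0.036]]
fence top L (np.float64(0.0134), [[0.7195, 0.1748], [0.7219, -0.0084]])
board left (np.float64(-0.0666), [[0.4724, 0.2244], [0.4526, -0.0725]])
guide [[0.6217, 0.1733, 0.024], [0.7068, 0.1679, 0.024]]
frame back (np.float64(-0.0662), [[0.7207, 0.1553], [0.7083, -0.0325]])
[0.51294793 0.08045859 0.20458236]
```

The keeper yaw is about 0.015 rad off the jig's, so it is shut. Rail: centre (0.5075, 0.0708), yaw about -0.008. Frame yaw is about -0.066. I'll grasp the rail at its middle.

```bash
python3 - <<'E'
from h import *
from rig import telemetry
s=telemetry.sense();print(rel(s,[.5075,.0708,.035],-.008))
E
```

```text
(array([-10. ,  -4.9, 169.6]), array([ 0.001, -0.   , -0.055]))
```

step_arm --rows "-10 -5 20 0 0 0;0 0 40 0 0 -0.055;0 0 40 0 0 0;0 0 30 0 0 0;0 0 20 0 0 0"

```text
time: 6.75
ee_pos: [0.5063, 0.0707, 0.0517]
tcp_rot: [-2.229, -2.211, 0.003]
contact_force: [0.1, 0.5, 0.3]
grip_width: 0.0608
finger_force: 0.0
```

step_arm --rows "0 0 10 0 0 0;0 0 6 0 0 0;0 0 0 0 0 0;0 0 0 0 0 0"

```text
time: 7.15
ee_pos: [0.5071, 0.0708, 0.0393]
tcp_rot: [2.23, 2.212, 0.002]
contact_force: [0.6, -0.8, 1.0]
grip_width: 0.0612
finger_force: 0.0
```

```bash
python3 - <<'E'
from h import *
from rig import telemetry
s=telemetry.sense();print(s["contact_force"],rel(s,[.5075,.0708,.035],-.008))
E
```

```text
[ 0.62487622 -0.76125923  0.97084787] (array([-0. ,  0.4,  4.3]), array([ 0.001, -0.   ,  0.   ]))
```

step_arm --rows "0 0 3.5 0 0 0;0 0 0 0 0 0;0 0 0 0 0 0"

```text
time: 7.45
ee_pos: [0.5066, 0.0708, 0.0352]
tcp_rot: [2.23, 2.212, 0.001]
contact_force: [-0.7, -0.1, 0.4]
grip_width: 0.0611
finger_force: 0.0
```

step_arm --rows "0 0 0 0 0 0;0 0 0 0 0 0;0 0 0 0 0 0;0 0 0 0 0 0;0 0 0 0 0 0" --gripper -1 --squeeze 25

```text
time: 7.95
ee_pos: [0.5065, 0.0707, 0.035]
tcp_rot: [2.23, 2.213, 0.0]
contact_force: [-0.7, 0.2, 0.7]
grip_width: 0.0298
finger_force: 25.0
```

step_arm --rows "0 0 -1.5 0 0 0;0 0 0 0 0 0.058;3 10 0 0 0 0;0 15 0 0 0 0;0 15 0 0 0 0"

```text
time: 8.45
ee_pos: [0.5477, 0.0713, 0.0365]
tcp_rot: [2.291, 2.149, 0.0]
contact_force: [-0.5, -0.1, -0.7]
grip_width: 0.0299
finger_force: 25.0
```

step_arm --rows "0 8 0 0 0 0;0 4 0 0 0 0;0 0 0 0 0 0;0 0 0 0 0 0"

```text
time: 8.85
ee_pos: [0.5582, 0.0704, 0.0363]
tcp_rot: [-2.293, -2.147, 0.001]
contact_force: [-0.4, 0.2, -2.2]
grip_width: 0.0298
finger_force: 25.0
```

```bash
python3 - <<'E'
from h import *
import pickle
from rig import telemetry,eyes
s=telemetry.sense();c=eyes.read_camera("wrist");t=eyes.read_camera("top");sd=eyes.read_camera("side");pickle.dump((c,t,sd),open("w5.pkl","wb"))
print(s["ee_pos"],s["contact_force"],rel(s,[.559,.0703,.036],-.066))
w=c["pixels"][:,:,::-1]
b=cv2.resize(sd["pixels"][190:300,140:305,::-1],None,fx=1.45,fy=1.45,interpolation=cv2.INTER_CUBIC)
o=np.zeros((420,560+b.shape[1],3),np.uint8);o[:,:560]=w;o[:b.shape[0],560:]=b
tt=cv2.resize(t["pixels"][105:230,195:325,::-1],None,fx=1.8,fy=1.8,interpolation=cv2.INTER_CUBIC);o[180:180+tt.shape[0],560:560+tt.shape[1]]=tt[:,:240]
cv2.imwrite("pics/w5.png",o[:,:800]);print(o.shape)
E
```

```text
[0.55816853 0.0703688  0.03631386] [-0.36266183  0.19132296 -2.18373506] (array([-0. ,  0.8,  0.3]), array([-0.,  0.,  0.]))
(420, 799, 3)
```

View pics/w5.png

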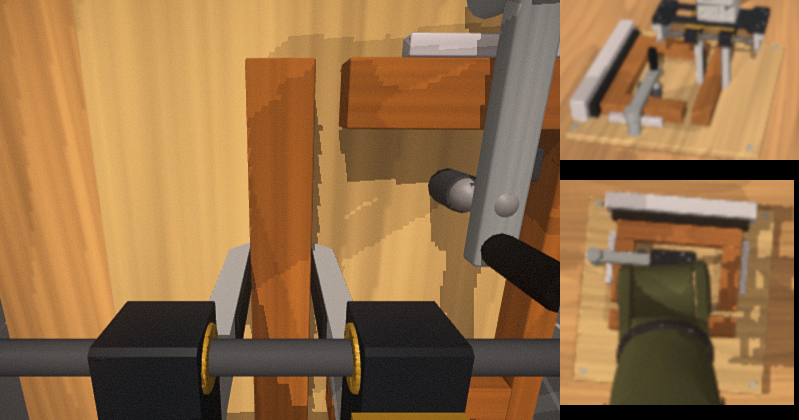

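The rail end (280,58) is level with the frame's outer edge (row 58), and the gap is about 14 mm (34 px). I'll close in slowly.

step_arm --rows "0 5 0 0 0 0;0 4 0 0 0 0;0 2 0 0 0 0;0 0 0 0 0 0"

```text
time: 9.4
ee_pos: [0.5698, 0.0695, 0.0364]
tcp_rot: [2.294, 2.147, 0.0]
contact_force: [0.1, -0.1, -1.6]
grip_width: 0.0298
finger_force: 25.0
```

step_arm --rows "0 1 0 0 0 0;0 1 0 0 0 0;0 0 0 0 0 0;0 0 0 0 0 0"

```text
time: 9.8
ee_pos: [0.5715, 0.0694, 0.0364]
tcp_rot: [-2.294, -2.147, 0.0]
contact_force: [0.6, -0.1, -1.6]
grip_width: 0.0298
finger_force: 25.0
```

step_arm --rows "0 1 0 0 0 0;0 1 0 0 0 0;0 0 0 0 0 0;0 0 0 0 0 0"

```text
time: 10.2
ee_pos: [0.5733, 0.0693, 0.0363]
tcp_rot: [-2.293, -2.147, 0.001]
contact_force: [-3.5, -0.4, 0.6]
grip_width: 0.0299
finger_force: 25.0
```

step_arm --rows "0 1 0 0 0 0;0 1 0 0 0 0;0 0 0 0 0 0;0 0 0 0 0 0"

```text
time: 10.6
ee_pos: [0.5747, 0.0694, 0.0363]
tcp_rot: [-2.292, -2.146, 0.002]
contact_force: [-8.4, 1.0, 3.5]
grip_width: 0.03
finger_force: 25.0
```

step_arm --rows "0 1 0 0 0 0;0 0 0 0 0 0;0 0 0 0 0 0"

```text
time: 10.9
ee_pos: [0.5754, 0.0694, 0.0364]
tcp_rot: [-2.292, -2.145, 0.003]
contact_force: [-13.2, 1.2, 6.1]
grip_width: 0.0296
finger_force: 25.0
```

step_arm --rows "0 0 -0.5 0 0 0;0 0 0 0 0 0;0 0 0 0 0 0"

```text
time: 11.2
ee_pos: [0.5754, 0.0695, 0.0364]
tcp_rot: [-2.292, -2.145, 0.003]
contact_force: [-8.8, 1.7, 0.0]
grip_width: 0.0299
finger_force: 25.0
```

```bash
python3 - <<'E'
from h import *
import pickle
from rig import telemetry,eyes
c=eyes.read_camera("wrist");F=[]
for i in range(6):
    s=telemetry.sense();F.append(s["contact_force"]);
    eyes.read_camera("side")
print(np.mean(F,0),np.std(F,0),s["torque"],s["ee_pos"],Ro.from_rotvec(s["tcp_rot"]).as_matrix()[:,2].round(4),rel(s,[.559,.0703,.036],-.066)[1])
pickle.dump(c,open("w6.pkl","wb"))
w=c["pixels"][:,:,::-1]
a=cv2.resize(w[40:310,220:420],None,fx=2.2,fy=2.2,interpolation=cv2.INTER_CUBIC)
sd=eyes.read_camera("side");b=cv2.resize(sd["pixels"][190:300,170:265,::-1],None,fx=3.6,fy=3.6,interpolation=cv2.INTER_CUBIC)
o=np.zeros((600,800,3),np.uint8);o[:a.shape[0],:a.shape[1]]=a;o[:b.shape[0],442:442+b.shape[1]]=b[:,:358];cv2.imwrite("pics/w6.png",o)
E
```

```text
[-8.30084512  1.83441896 -0.38518452] [0.32822254 0.53439412 0.72919381] [ 0.29634123  1.4858605  -0.31930121] [0.57544029 0.06944164 0.03635776] [-2.9e-03  4.0e-04 -1.0e+00] [-0.003 -0.    -0.   ]
```

View pics/w6.png

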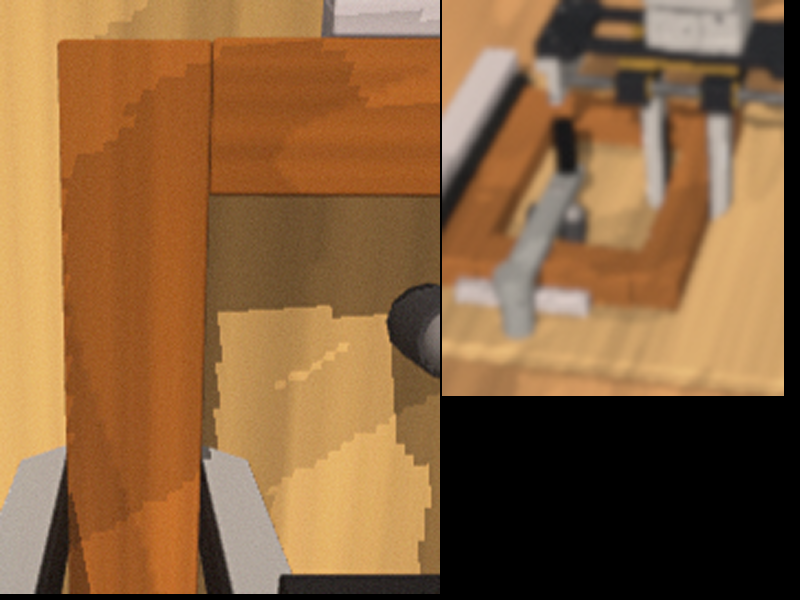

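The joint is closed at the visible end (crop (212,120)), the ends are even (row 40), and the keeper is shut. The push is about 8.5 N, so I'll ease it up to about 12 N.

step_arm --rows "0 0.5 -0.2 0 0 0;0 0.5 -0.2 0 0 0;0 0 0 0 0 0;0 0 0 0 0 0;0 0 0 0 0 0"

```text
time: 12.1
ee_pos: [0.5762, 0.0694, 0.0365]
tcp_rot: [-2.292, -2.145, 0.004]
contact_force: [-8.4, 2.1, -2.0]
grip_width: 0.0296
finger_force: 25.0
```

step_arm --rows "0 0.7 0 0 0 0;0 0 0 0 0 0;0 0 0 0 0 0;0 0 0 0 0 0"

```text
time: 12.5
ee_pos: [0.5766, 0.0694, 0.0364]
tcp_rot: [-2.291, -2.145, 0.005]
contact_force: [-10.4, 3.3, -1.2]
grip_width: 0.0296
finger_force: 25.0
```

```bash
cat > f.py <<'E'
from h import *
from rig import telemetry,eyes
F=[]
for i in range(8):
    s=telemetry.sense();F.append(np.r_[s["contact_force"],s["torque"]]);c=eyes.read_camera("wrist")
print(s["time"],np.mean(F,0).round(2),np.std(F,0).round(2),s["ee_pos"],Ro.from_rotvec(s["tcp_rot"]).as_matrix()[:,2].round(4))
cv2.imwrite("pics/last.png",c["pixels"][:,:,::-1])
E
python3 f.py
```

```text
12.85 [-10.96   2.53  -1.37   0.39   1.99  -0.31] [0.4  0.6  0.61 0.03 0.04 0.03] [0.57654574 0.06940545 0.03640089] [-4.5e-03  4.0e-04 -1.0e+00]
```

step_arm --rows "0 0.2 0 0 0 0;0 0 0 0 0 0;0 0 0 0 0 0;0 0 0 0 0 0;0 0 0 0 0 0"

```text
time: 13.4
ee_pos: [0.5766, 0.0694, 0.0364]
tcp_rot: [-2.291, -2.144, 0.005]
contact_force: [-12.9, 3.1, -0.8]
grip_width: 0.0294
finger_force: 25.0
```

step_arm --rows "0 0 0 0 0 0;0 0 0 0 0 0;0 0 0 0 0 0;0 0 0 0 0 0;0 0 0 0 0 0"

```text
time: 13.9
ee_pos: [0.5766, 0.0694, 0.0364]
tcp_rot: [-2.291, -2.144, 0.005]
contact_force: [-12.1, 2.8, 0.1]
grip_width: 0.0296
finger_force: 25.0
```

step_arm --rows "0 0 0 0 0 0;0 0 0 0 0 0;0 0 0 0 0 0;0 0 0 0 0 0;0 0 0 0 0 0"

```text
time: 14.4
ee_pos: [0.5766, 0.0694, 0.0364]
tcp_rot: [-2.291, -2.144, 0.005]
contact_force: [-13.0, 2.6, 0.7]
grip_width: 0.0301
finger_force: 25.0
```

```bash
python3 f.py; python3 - <<'E'
from h import *
import pickle
im=cv2.imread("pics/last.png")
m=cv2.cvtColor(im,cv2.COLOR_BGR2HSV).astype(int);g=(m[...,1]<75)&(m[...,2]>60)
c=pickle.load(open("w6.pkl","rb"))  # camera pose within 1.5 mm
for r in range(90,250,20):
    x=np.where(g[r,425:])[0]+425;print(r,x.min(),x.max(),end="; ")
E
```

```text
14.75 [-12.53   2.47   0.2    0.4    2.26  -0.32] [0.53 0.51 0.51 0.02 0.03 0.02] [0.57655735 0.0693948  0.03637541] [-5.e-03  4.e-04 -1.e+00]
90 446 501; 110 444 497; 130 441 494; 150 438 499; 170 436 496; 190 425 484; 210 425 480; 230 428 477;
```

View pics/last.png

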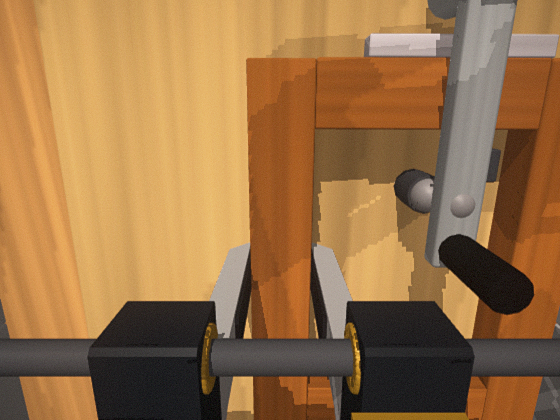

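The view shows the joint closed along (316,90), the ends even at row 58, and the bar against the lug at (493,165). I'll check the bar angle numerically, then hand in.

```bash
python3 - <<'E'
from h import *
import pickle
from rig import bot
c=pickle.load(open("w6.pkl","rb"))
f=lambda a,b,z:(lambda P:np.arctan2(-(P[0]-P[1])[0],(P[0]-P[1])[1]))(cast(c,[a,b],z))
k=f((497.5,110),(477.5,230),.054);r=f((316.5,62),(311,245),.0365)
print("bar",k,"rail",r)
if abs(k+.066)<.045: print(bot.sign_off())
E
```

```text
bar -0.07323305414893816 rail -0.07101916279066127
the job is handed in; nothing more can be done
None
```

I shut the keeper bar into its detent and brought the fourth side flat against the frame's open ends. The job is handed in with the arm still holding the joint at a measured push of about 12.5 N. Only the frame's +y end was in clear view, and it looked closed and even; the bystanders were not touched.

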